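Shim a reagent cassette tight in its loading carrier

ROBOT

A 6-joint arm with a two-finger parallel gripper is mounted at the origin on the work surface. World frame = base frame: x ahead of the robot, y to its left, z up, the work surface at z = 0. Lengths are in mm, angles in rad, forces in N, time in s.
With the tool pointing down it reaches from about 375 to 900 mm from the base axis. Payload 3.1 kg.
Tool frame: the origin (TCP) lies at the very end of the fingers, on their centre line; the grasp point (between the pads) lies 19 mm behind it; z points along the fingers, y is the direction in which the jaws open and shut (so a half turn about z gives the same grasp; the last joint's range is limited). The gripper opens to 85 mm and grips with 20 to 120 N. Pads are 22 mm wide; open, the fingers measure 114 mm over their backs; the gripper's body (76 mm by 85 mm) begins 54 mm behind the grasp point. The pads swing forward as they close: fully open they stand 13 mm farther back than shut.
Start: joints at [1.099, 0.527, 1.433, -0, 1.181, -0.178], TCP at [180.355, 598.388, 195.41] pointing down, gripper open.
Joint ranges: [-3.08, 3.08], [-0.75, 2.2], [0.22, 2.44], [-1.43, 4.57], [0, 2.65], [-2.85, 2.85]. Speed limits (rad/s): [2.79, 2.79, 3.14, 3.14, 3.14, 3.14].

INTERFACE

Orientations are given as a rotation vector (axis times angle).
In Python, from workcell import bot, cams, order gives the robot as it stands.
- The arm moves only by the tool send_rows, never from a script. Its argument "plan" is one flat list of numbers, 7 for each row, row after row: the shift along the tool's x, y, z as a fraction of full scale, then the turn, a rotation vector about the tool's x, y, z as a fraction of full scale, then the finger opening in mm, from 0 to 85.4. A call has 1 to 12 rows; each row is the pose to reach, as a shift and turn from the pose commanded when the call began, along the tool's axes at that moment; what a row does not reach only later rows make up. Full scale, the value 1, is 0.2 m for a shift and 90 degrees for a turn. A row lasts 1/12 s, in which the tool goes at most 41.7 mm and 7.16 degrees, less where a joint would pass 70% of its speed; a pose out of reach is approached as far as the arm can. A call with a number of a shift or a turn outside -1 to 1 is refused whole. A call with a gripper value outside its range is refused whole. The fingers move at their own pace and stop on an object; "grip_force" is the grip in N (left out, the last holds). Time passes only in rows, so rows that repeat a pose let the fingers close. It gives the time, the measured TCP pose, the force and the opening at its end, in the units of the state.
- bot.get_obs(): the state, without advancing time (a new reading comes with each control period).
- cams.camera(name): name is "scene" or "top" or "wrist"; returns the picture (480x640x3 uint8, red, green, blue); there is no depth.
- cams.calibration(name): a dict with "mtx" (3x3 intrinsics, pixels), "eye" and "attitude" of the camera in the world. Camera axes: x right, y up, looking along -z (the intrinsics and any distortion apply to the point x, -y, -z); pixel columns grow to the right and rows downward; lengths in mm; the calibration is good to about 2 mm. A picture is of the moment at which its call begins: read the wrist's pose just before it. calibration takes no time and is no camera call; for the wrist camera it gives the pose at the moment of the call.
- order.finish_job(): hands the job in, once; it reports no verdict.
The state is a dict: "clock": time; "q": joint angles; "joint_vel": joint speeds; "tau": joint torques, N m; "eef_pos": TCP position; "tcp_rot": TCP orientation; "wrist_force": force on the tool from outside, world axes, zero at the start; "moment": the same for the moment, N m; "gripper_width": finger opening in mm.
Only numpy, scipy, OpenCV 4.12 (cv2) and the standard library are available. Lean on these libraries where they do the work, as an engineer would, in place of code of your own. Each camera call takes 0.05 s, during which the arm holds its last target. There are 200 camera calls.

TASK

Stand the reagent cassette (the block with four round caps) in the aluminium carrier's channel, next to the fence; then stand plain spacer blocks in the gap between the cassette and the spring-back pusher, until the pusher, slid in along its guides, bites on the stack and jams cassette and spacers gently but firmly against the fence. Finish while holding the pusher in like that: the program ends with the stack clamped and the fingers still on the pusher. Do not disturb the bottle, the jar and the scanner.

Things in the scene. Friction and masses are not known exactly. Their poses are not given: they have to be found in the camera images.
- carrier: Fixed aluminium carrier: floor 8 mm thick, 96 mm wide (x), its y from -160 to +90 mm. The channel runs along its y between two rails, x = -32 to +32 mm inside; rail tops 20 mm above the bench. Origin: on the bench under the channel's middle line; z up. Pusher at its -y end, fence towards +y.
- fence: Fixed upright steel stop, 60 (x) x 15 (y) x 58 mm tall, on the carrier's floor across the channel, set at a different place along it each time. Origin: centre of its underside, 8 mm above the bench; its face towards the pusher is at its y = -7.5 mm. Axes parallel to the carrier's.
- plate (a point): Sliding pusher: upright steel plate across the channel, 54 mm wide (x), 8 mm thick, top 65 mm above the bench, with a black handle behind it. This point: foot of the plate's inner face (towards the fence), on the channel's middle line, 8 mm above the bench; at the carrier's y = -75 mm at rest. Axes parallel to the carrier's; slides in along +y.
- handle (a point): Middle of the upper part of the pusher's black upright handle, 86 mm above the bench, 60 mm behind the plate's inner face (on its -y side). The handle is 34 mm (x) x 14 mm (y), 24 to 103 mm above the bench; pinch it along y from above, or push its outer face. Moves with the pusher; axes parallel to the carrier's.
- pusher (a joint): How far the pusher is slid in, m: 0 at rest, 0.030 at its hard stop. A light spring (1.2 N at rest, 3 N at full stroke) returns it. With the cassette on the fence, the gap from resting plate to cassette is 36 to 80 mm, more than the stroke: with too few spacers the pusher meets its hard stop and presses on nothing. One to three spacers are needed.
- cassette: Grey plastic reagent cassette: block 56 mm (x) x 45 mm (y) x 70 mm tall, with four white round caps 8 mm high on top (78 mm in all), about 250 g. Origin at the centre of its underside, z up. Either y side may face the fence. Grip it across its 56 mm (its x axis), below the caps.
- spacer1: Spacer: plain grey plastic block 56 x 20 x 75 mm (its x, y, z), 85 g, all four alike, standing on its 56 x 20 mm end; origin at the centre of its underside. Grip it across its 56 mm (its x axis).
- spacer2: Spacer: plain grey plastic block 56 x 20 x 75 mm (its x, y, z), 85 g, all four alike, standing on its 56 x 20 mm end; origin at the centre of its underside. Grip it across its 56 mm (its x axis).
- spacer3: Spacer: plain grey plastic block 56 x 20 x 75 mm (its x, y, z), 85 g, all four alike, standing on its 56 x 20 mm end; origin at the centre of its underside. Grip it across its 56 mm (its x axis).
- spacer4: Spacer: plain grey plastic block 56 x 20 x 75 mm (its x, y, z), 85 g, all four alike, standing on its 56 x 20 mm end; origin at the centre of its underside. Grip it across its 56 mm (its x axis).
- bottle: Bystander: capped bottle, 44 mm across, 100 mm tall, origin under its centre. Leave alone.
- jar: Bystander: small clear jar, 44 mm across, 50 mm tall, origin under its centre. Leave alone.
- scanner: Bystander: hand scanner lying flat, about 125 x 60 x 27 mm, origin under its grip. Leave alone.

How it is judged:
By the outcome, as a careful person would: the job done as asked, in the order asked, and still so for the second after the job is handed in, while the arm keeps its last pose, push and grip.
It also fails if it takes over 72 s, if anything falls off the work surface, if the arm or the gripper's body presses on something with over 40 N, if the wrist force passes 120 N, or if a joint passes its speed limit or range.

## Working session

There is one attempt and no reset: what is moved stays moved. The work goes in short steps, Python scripts to look and compute and a tool call to move; the robot and the scene stay as the last step left them, time stands still between calls to the robot, and variables do not carry over. Pictures are saved under pics/ and viewed, about 8 in all and at most 12, crops included, and the job is handed in when it is done.

Besides the shell and the picture viewer there is one more tool, called after ">>>" as name(argument=value, ...), one argument or row to a line, values as JSON. send_rows: Moves the arm, as the interface text tells. Shift numbers are shares of 0.2 m and turn numbers shares of 90 degrees, none past 1 either way. Its arguments: {"type":"object","properties":{"plan":{"type":"array","items":{"type":"number"}},"grip_force":{"type":"number"}},"required":["plan"]}

```bash
ls; mkdir -p pics
python3 - <<'E'
from workcell import bot,cams,order
import cv2,numpy as np
print(bot.get_obs())
for n in ("scene","top","wrist"):
    c=cams.calibration(n); print(n,c)
for n in ("scene","top"):
    cv2.imwrite(f"pics/{n}0.png",cams.camera(n)[:,:,::-1])
E
```

```text
pics
{'clock': 0.0, 'q': array([ 1.09949254e+00,  5.28478356e-01,  1.43392658e+00,  1.12250672e-07,
        1.18137451e+00, -1.78525585e-01]), 'joint_vel': array([-0.00017538, -0.00081747,  0.00026877,  0.00107724,  0.00254332,
       -0.00090146]), 'tau': array([-7.24086967e-04, -4.42343009e+01, -1.78023666e+01, -3.77114484e-04,
        8.43956019e-03,  1.35152263e-05]), 'eef_pos': array([180.0014262 , 597.68347635, 194.41848545]), 'tcp_rot': array([-0.45815209, -3.10729853,  0.0032545 ]), 'wrist_force': array([-0.08602384,  0.50326723,  0.14364632]), 'moment': array([ 0.0150135 , -0.03899767,  0.04189127]), 'gripper_width': 85.32082139009597}
scene {'mtx': array([[484.79318768,   0.        , 322.7720006 ],
       [  0.        , 484.79318768, 236.72586785],
       [  0.        ,   0.        ,   1.        ]]), 'eye': array([ 978.75648816, -434.03209383,  978.87208858]), 'attitude': array([0.55991594, 0.21199839, 0.72316481])}
top {'mtx': array([[473.76009035,   0.        , 322.13724473],
       [  0.        , 473.76009035, 231.8550605 ],
       [  0.        ,   0.        ,   1.        ]]), 'eye': array([ 445.41968812,    9.35190376, 1051.04808895]), 'attitude': array([ 0.11745856, -0.08553158, -1.59723839])}
wrist {'mtx': array([[358.38238113,   0.        , 318.53783217],
       [  0.        , 358.38238113, 240.58234036],
       [  0.        ,   0.        ,   1.        ]]), 'eye': array([105.83574949, 620.22814498, 373.17759593]), 'attitude': array([-0.26573702, -0.19602966,  1.26759804])}
```

View pics/top0.png

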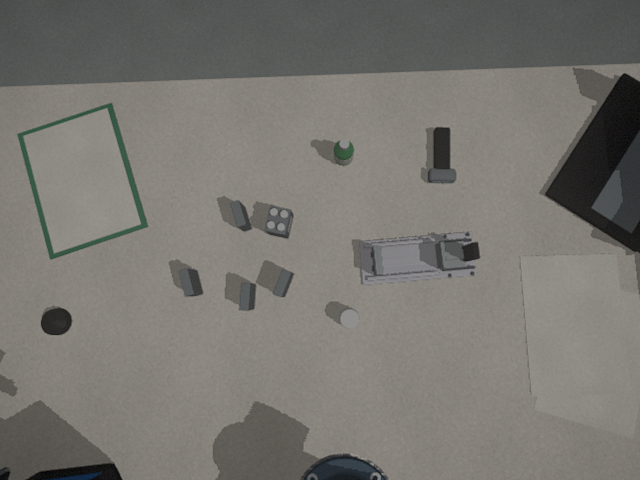

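View pics/scene0.png

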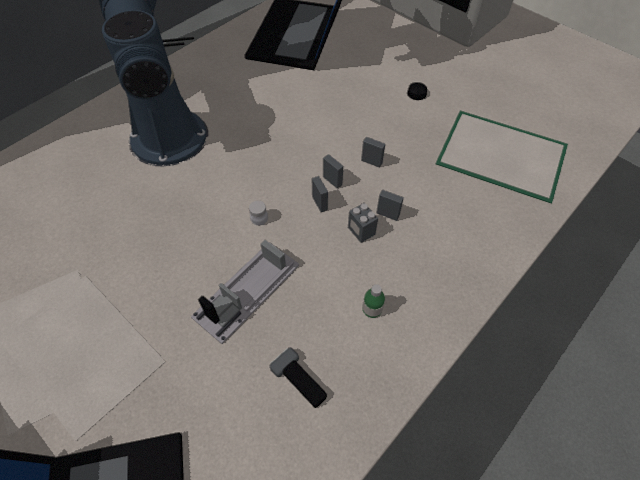

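The top picture shows the cassette at (279,221), spacers at (239,215), (191,282), (247,295) and (282,281), and the carrier from (361,260) to (475,255) with the pusher on the right. The scene view agrees. Next I'll enlarge the top view.

Run:
```python
import cv2,numpy as np
im=cv2.imread("pics/top0.png")
im=cv2.convertScaleAbs(im,alpha=1.5,beta=10)
a=cv2.resize(im[195:315,170:300],None,fx=4.8,fy=4.8,interpolation=cv2.INTER_CUBIC)
b=cv2.resize(im[225:290,352:487],None,fx=5.9,fy=5.9,interpolation=cv2.INTER_CUBIC)
for m,s,x0,y0 in((a,4.8,170,195),(b,5.9,352,225)):
    for x in range(x0,x0+m.shape[1],10):
        u=int((x+.5-x0)*s); 
        if u<m.shape[1]: cv2.line(m,(u,0),(u,5 if x%20 else 10),(0,255,255),1); cv2.putText(m,str(x),(u,20),0,.35,(0,255,255),1)
    for y in range(y0,y0+m.shape[0],10):
        v=int((y+.5-y0)*s)
        if v<m.shape[0]: cv2.line(m,(0,v),(8,v),(0,255,255),1); cv2.putText(m,str(y),(9,v+4),0,.35,(0,255,255),1)
cv2.imwrite("pics/a.png",a);cv2.imwrite("pics/b.png",b);print(a.shape,b.shape)
```

```text
(576, 624, 3) (384, 796, 3)
```

View pics/a.png

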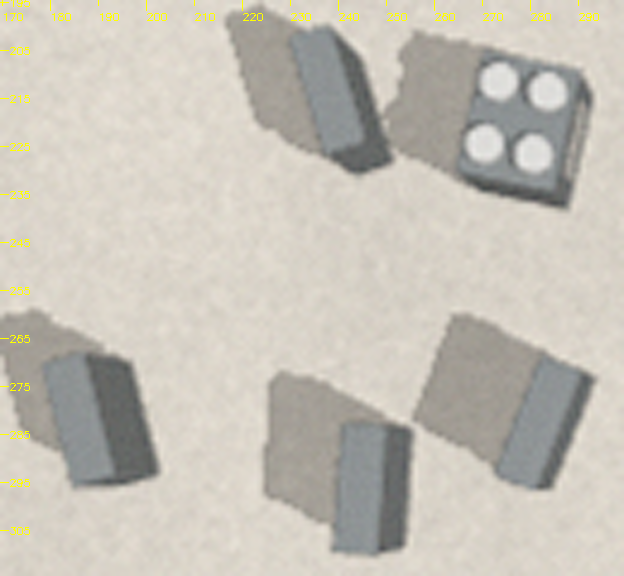

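View pics/b.png

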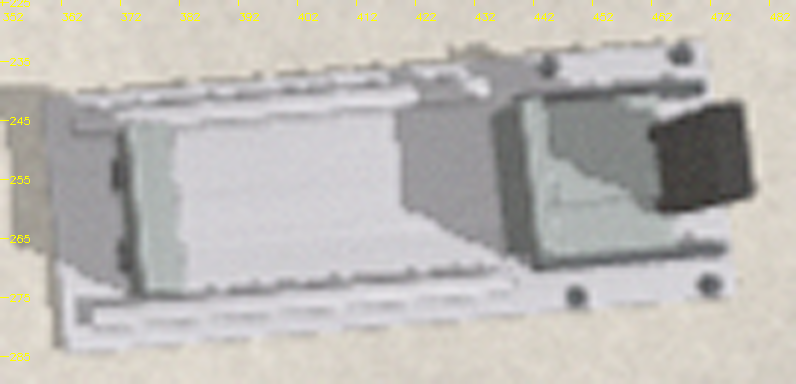

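Crop a gives clear top-face corners for all five blocks. Crop b gives the carrier's outline, the fence top strip (u 122–184) and the plate's top edge (u 520–540). I'll fit poses to these.

```bash
cat > h.py <<'E'
from workcell import bot,cams,order
import cv2,numpy as np
from scipy.optimize import least_squares
from scipy.spatial.transform import Rotation as R
def cal(n):
    c=cams.calibration(n); return c['mtx'],c['eye'],R.from_rotvec(c['attitude'])
def proj(P,c):
    p=c[2].inv().apply(np.atleast_2d(P)-c[1])*[1,-1,-1]; q=p@c[0].T; return q[:,:2]/q[:,2:]
def unproj(px,z,c):
    px=np.atleast_2d(np.array(px,float)); d=np.c_[px,np.ones(len(px))]@np.linalg.inv(c[0]).T*[1,-1,-1]
    d=c[2].apply(d); return c[1]+d*((z-c[1][2])/d[:,2])[:,None]
def fit(W,M):
    "rigid 2d: W ~ R(a) M + t"
    f=lambda p:((M@np.array([[np.cos(p[2]),np.sin(p[2])],[-np.sin(p[2]),np.cos(p[2])]])+p[:2])-W[:,:2]).ravel()
    a0=np.arctan2(*(W[1]-W[0])[1::-1][:2])-np.arctan2(*(M[1]-M[0])[::-1])
    s=least_squares(f,[*W[:,:2].mean(0),a0]); r=np.hypot(*s.fun.reshape(-1,2).T); return s.x,r.round(1)
def moveto(dxyz_world,o=None):
    o=bot.get_obs(); return R.from_rotvec(o['tcp_rot']).inv().apply(dxyz_world)/200
E
python3 - <<'E'
from h import *
c=cal("top")
A=lambda l:np.array(l)/4.8+[169.5,194.5]
B=lambda l:np.array(l)/5.9+[351.5,224.5]
rect=lambda w,d:np.array([[-w,d],[w,d],[w,-d],[-w,-d]])/2
# corners ordered clockwise in image from image top-left
T={'s1':[(291,33),(329,27),(365,140),(325,155)],'s2':[(42,362),(88,352),(116,477),(73,487)],
's3':[(342,422),(388,424),(379,554),(332,551)],'s4':[(546,351),(584,372),(536,487),(498,467)]}
for k,l in T.items():
    W=unproj(A(l),75,c); p,r=fit(W,rect(20,56)); print(k,p[:2].round(1),'short-axis deg',np.degrees(p[2]).round(1),r, np.linalg.norm(np.diff(W,axis=0),axis=1).round(1))
W=unproj(A([(482,48),(580,72),(552,190),(459,168)]),70,c);print('cas',np.linalg.norm(np.diff(W,axis=0),axis=1).round(1),W.mean(0))
for w,d in((45,56),(56,45)):print(w,fit(W,rect(w,d)))
W=unproj(B([(48,97),(703,42),(733,293),(62,350)]),8,c);print('car',np.linalg.norm(np.diff(W,axis=0),axis=1).round(1))
p,r=fit(W,rect(250,96));print(p,np.degrees(p[2]),r)
# carrier y axis = from pusher(right) to fence(left)
W=W[:,:2]
ey=-np.array([np.cos(p[2]),np.sin(p[2])]); ex=np.array([ey[1],-ey[0]])
org=p[:2]+35*ey; print('origin',org,'ey',ey,'ex',ex)
for n,l,z in(('fence outer',[(122,125),(142,297)],66),('fence face',[(170,122),(184,290)],66),('plate in',[(520,100),(538,268)],65),('plate out',[(541,97),(562,265)],65)):
    w=unproj(B(l),z,c)[:,:2]-org; print(n,(w@ex).round(1),(w@ey).round(1))
E
```

```text
s1 [617.4 203.3] short-axis deg -74.2 [1.6 2.6 1.4 0.9] [16.9 52.9 18.5]
s2 [476.6 310.8] short-axis deg -76.5 [0.4 0.8 0.4 1. ] [20.3 55.3 18.9]
s3 [444.2 190. ] short-axis deg -94.6 [0.7 0.5 0.5 0.7] [19.8 55.1 20.1]
s4 [471.1 112.2] short-axis deg -114.4 [0.6 2.6 0.9 2.5] [18.7 52.8 18.4]
cas [44.6 53.4 41.9] [602.01631373 120.55280198  70.        ]
45 (array([602.01631373, 120.55280197,  -1.81302742]), array([0.5, 2. , 1.3, 2.6]))
56 (array([602.01631373, 120.55280194,  -1.81770807]), array([7.1, 7.3, 8. , 8.6]))
car [245.5  93.8 248.6]
[ 517.65042385 -177.84435508   -1.51816027] -86.98417599334513 [3.4 1.6 2.2 0.5]
origin [ 515.80901236 -142.89282859] ey [-0.05261176  0.99861504] ex [0.99861504 0.05261176]
fence outer [ 28.7 -32.2] [65.6 64.3]
fence face [ 28.4 -30.9] [48.6 49.4]
plate in [ 26.1 -33.3] [-75.  -74.7]
plate out [ 26.5 -32.9] [-82.5 -83.1]
```

```bash
cat >> h.py <<'E'
def go(x,y,z,yaw):
    o=bot.get_obs(); Rc=R.from_rotvec(o['tcp_rot']); t=np.radians(yaw)
    Rt=R.from_matrix(np.array([[-np.sin(t),np.cos(t),0],[np.cos(t),np.sin(t),0],[0,0,-1]]).T.reshape(3,3).T)
    Rt=R.from_matrix(np.column_stack([[-np.sin(t),np.cos(t),0],[np.cos(t),np.sin(t),0],[0,0,-1]]))
    s=Rc.inv().apply(np.array([x,y,z])-o['eef_pos'])/200; w=(Rc.inv()*Rt).as_rotvec()/(np.pi/2)
    print(s.round(3),w.round(3),'t',round(o['clock'],2))
ORG=np.array([515.81,-142.89]); EY=np.array([-0.0526,.9986]); EX=np.array([.9986,.0526])
def car(cx,cy): return ORG+cx*EX+cy*EY
E
sed -i '/reshape(3,3).T)/d' h.py
python3 -c "
from h import *
o=bot.get_obs();Rc=R.from_rotvec(o['tcp_rot']);print(Rc.as_matrix().round(3))
go(480,210,300,0);go(330,400,250,30)"
```

```text
[[-0.957  0.289 -0.001]
 [ 0.289  0.957 -0.002]
 [ 0.    -0.002 -1.   ]]
[-1.995 -1.424 -0.525] [-0.001  0.001  0.814] t 0.1
[-1.003 -0.731 -0.276] [-0.001  0.     0.48 ] t 0.1
```

>>> send_rows(
  plan=[-0.5,-0.36,-0.13,0,0,0.24,85,-1,-0.72,-0.27,0,0,0.48,85,-1,-0.72,-0.27,0,0,0.48,85,-1,-0.72,-0.27,0,0,0.48,85,-1,-0.72,-0.27,0,0,0.48,85,-1,-0.72,-0.27,0,0,0.48,85,-1,-0.72,-0.27,0,0,0.48,85,-1,-0.72,-0.27,0,0,0.48,85],
  grip_force=40,
)

```text
clock: 0.77
eef_pos: [331.9, 401.3, 249.8]
tcp_rot: [1.576, 2.718, 0.001]
wrist_force: [0.6, 0.3, 0.9]
gripper_width: 85.2
```

```bash
python3 -c "
from h import *
go(490,190,300,0)"
```

```text
[-1.31   0.161 -0.251] [ 0.    -0.     0.331] t 0.77
```

>>> send_rows(
  plan=[-1,0.12,-0.25,0,0,0.33,85,-1,0.12,-0.25,0,0,0.33,85,-1,0.12,-0.25,0,0,0.33,85,-1,0.12,-0.25,0,0,0.33,85,-1,0.12,-0.25,0,0,0.33,85,-1,0.12,-0.25,0,0,0.33,85,-1,0.12,-0.25,0,0,0.33,85,-1,0.12,-0.25,0,0,0.33,85],
)

```text
clock: 1.43
eef_pos: [449.9, 242.7, 298.5]
tcp_rot: [-2.212, -2.228, 0.002]
wrist_force: [-1.4, -0.5, 0.6]
gripper_width: 84.6
```

Run:
```python
from h import *
c=cal("wrist"); im=cams.camera("wrist")[:,:,::-1].copy()
print(c[1],c[2].apply([0,0,-1]))
rect=lambda w,d:np.array([[-w,d],[w,d],[w,-d],[-w,-d]])/2
for x,y,a,w,z in((617.4,203.3,-74.2,20,75),(476.6,310.8,-76.5,20,75),(444.2,190,-94.6,20,75),(471.1,112.2,-114.4,20,75),(602,120.6,-103.9,45,70)):
    t=np.radians(a); M=rect(w,56)@np.array([[np.cos(t),np.sin(t)],[-np.sin(t),np.cos(t)]])+[x,y]
    p=proj(np.c_[M,np.full(4,z)],c); print(p.round(0).tolist()); cv2.polylines(im,[p.round().astype(int)],True,(0,0,255),1)
cv2.imwrite("pics/w1.png",im)
go(602,120.6,200,-13.9)
```

```text
[449.84556163 320.09509984 477.29788295] [ 3.49833535e-04 -3.02358812e-01 -9.53194118e-01]
[[485.0, 219.0], [487.0, 235.0], [440.0, 247.0], [437.0, 231.0]]
[[368.0, 120.0], [371.0, 139.0], [321.0, 151.0], [317.0, 133.0]]
[[338.0, 236.0], [336.0, 252.0], [289.0, 249.0], [290.0, 232.0]]
[[359.0, 304.0], [352.0, 317.0], [311.0, 300.0], [318.0, 287.0]]
[[467.0, 284.0], [454.0, 315.0], [412.0, 306.0], [424.0, 274.0]]
[-0.618  0.759  0.49 ] [-0.002  0.     0.16 ] t 1.48
```

View pics/w1.png

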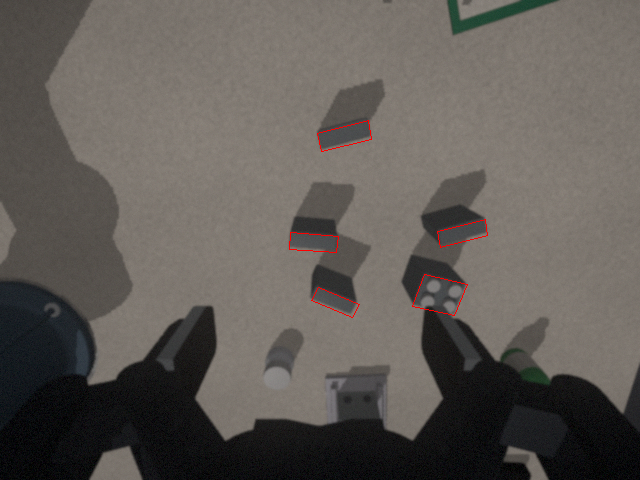

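The picture shows the projected outlines lying on the real tops to within about 1–2 px (cassette at (440,294)). So the top-view fits hold. I'm going to the cassette.

>>> send_rows(
  plan=[-0.62,0.76,0.49,0,0,0.16,85,-0.62,0.76,0.49,0,0,0.16,85,-0.62,0.76,0.49,0,0,0.16,85,-0.62,0.76,0.49,0,0,0.16,85,-0.62,0.76,0.49,0,0,0.16,85,-0.62,0.76,0.49,0,0,0.16,85,-0.62,0.76,0.49,0,0,0.16,85,-0.62,0.76,0.49,0,0,0.16,85],
)

```text
clock: 2.15
eef_pos: [602.3, 120.3, 200.4]
tcp_rot: [-2.473, -1.933, 0.003]
wrist_force: [-0.5, -0.1, 0.1]
gripper_width: 85.4
```

```bash
python3 -c "
from h import *
go(602,121,25,-13.9)"
```

```text
[0.003 0.001 0.877] [-0.002  0.    -0.001] t 2.15
```

Descend, close, then lift.

>>> send_rows(
  plan=[0,0,0.2,0,0,0,85,0,0,0.4,0,0,0,85,0,0,0.6,0,0,0,85,0,0,0.75,0,0,0,85,0,0,0.84,0,0,0,85,0,0,0.88,0,0,0,85,0,0,0.88,0,0,0,85,0,0,0.88,0,0,0,85,0,0,0.88,0,0,0,45,0,0,0.88,0,0,0,45,0,0,0.88,0,0,0,45,0,0,0.88,0,0,0,45],
  grip_force=40,
)

```text
clock: 3.15
eef_pos: [604.4, 118.8, 27.7]
tcp_rot: [2.476, 1.932, 0.003]
wrist_force: [-2.6, 0.4, 7.1]
gripper_width: 54.6
```

>>> send_rows(
  plan=[0,0,0,0,0,0,45,0,0,0,0,0,0,45,0,0,0,0,0,0,45,0,0,0,0,0,0,45],
)

```text
clock: 3.48
eef_pos: [604.3, 118.8, 27.7]
tcp_rot: [2.477, 1.932, 0.003]
wrist_force: [-2.6, 1.0, 7.5]
gripper_width: 54.0
```

>>> send_rows(
  plan=[0,0,-0.05,0,0,0,45,0,0,-0.15,0,0,0,45,0,0,-0.27,0,0,0,45,0,0,-0.4,0,0,0,45,0,0,-0.5,0,0,0,45,0,0,-0.55,0,0,0,45,0,0,-0.55,0,0,0,45],
)

```text
clock: 4.07
eef_pos: [606.0, 118.5, 138.8]
tcp_rot: [2.474, 1.93, 0.008]
wrist_force: [-0.1, -0.4, -2.2]
gripper_width: 53.8
```

```bash
python3 -c "
from h import *
print(car(0,22),car(0,55))
go(*car(-1.5,22),135,3.0)
print(bot.get_obs())"
```

```text
[ 514.6528 -120.9208] [512.917 -87.967]
[-1.274 -0.159  0.016] [ 0.004 -0.    -0.19 ] t 4.07
{'clock': 4.0667, 'q': array([ 1.23001525e-02,  5.80915399e-01,  1.51243045e+00, -4.03276594e-05,
        1.04157322e+00,  2.58078408e-01]), 'joint_vel': array([ 0.00026742,  0.04788694,  0.0429229 , -0.00077939, -0.0298624 ,
        0.00048336]), 'tau': array([ 1.11260139e-01, -4.56062150e+01, -1.58047771e+01, -1.19975954e-03,
        2.44780434e-01, -1.85016966e-04]), 'eef_pos': array([605.97787177, 118.45081451, 138.78499482]), 'tcp_rot': array([2.47375785, 1.92990064, 0.00829997]), 'wrist_force': array([-0.12310653, -0.36995216, -2.24067457]), 'moment': array([-0.04189203, -0.00188878,  0.01262331]), 'gripper_width': 53.77046440972389}
```

>>> send_rows(
  plan=[-0.1,-0.08,-0.05,0,0,-0.03,45,-0.25,-0.16,-0.1,0,0,-0.06,45,-0.42,-0.22,-0.1,0,0,-0.1,45,-0.6,-0.27,-0.1,0,0,-0.14,45,-0.75,-0.3,-0.1,0,0,-0.17,45,-0.85,-0.3,-0.1,0,0,-0.19,45,-0.9,-0.3,-0.1,0,0,-0.19,45,-0.9,-0.3,-0.1,0,0,-0.19,45],
)

```text
clock: 4.73
eef_pos: [501.2, -43.2, 154.7]
tcp_rot: [-2.166, -2.274, 0.001]
wrist_force: [-0.4, 0.5, -2.0]
gripper_width: 54.4
```

Run:
```python
from h import *
go(*car(-1.5,22),140,3.0)
c=cal("wrist"); im=cams.camera("wrist")[:,:,::-1].copy(); cv2.imwrite("pics/w2.png",im)
import pickle; pickle.dump((c[0],c[1],c[2].as_rotvec()),open("w2.pkl","wb"))
for cx in(-32,32):
    for cy in (-60,0,40): print(cx,cy,proj(np.r_[car(cx,cy),20],c).round(0))
```

```text
[-0.392  0.041  0.073] [-0.001 -0.    -0.002] t 4.73
-32 -60 [[297. 368.]]
-32 0 [[296. 317.]]
-32 40 [[295. 279.]]
32 -60 [[359. 368.]]
32 0 [[361. 316.]]
32 40 [[362. 279.]]
```

View pics/w2.png

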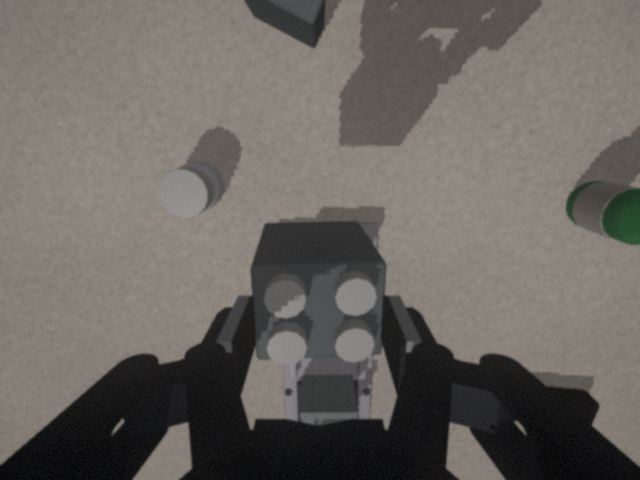

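The picture shows the cassette held square: caps at (285,296), (355,294), (287,343) and (354,340). The channel lies below, with bolts at (289,391) and (366,391), so the carrier's centre line agrees to about 1 mm. Next I'll work out the cassette's offset in the grip.

Run:
```python
from h import *
import pickle
a=pickle.load(open("w2.pkl","rb"));c=(a[0],a[1],R.from_rotvec(a[2]))
o=bot.get_obs()['eef_pos']; print(o)
W=unproj([(285,296),(355,294),(287,343),(354,340)],o[2]-27.5+78,c); print(W.round(1),W.mean(0)-o)
print(unproj([(291,391),(367,391)],20,c)-np.r_[ORG,0])
go(*car(-1,22),140,3.0)
```

```text
[501.6643059  -41.91141518 154.81052946]
[[487.5 -29.9 205.3]
 [515.  -27.7 205.3]
 [488.8 -51.3 205.3]
 [516.2 -48.5 205.3]] [ 0.21074752  2.54532403 50.5       ]
[[-34.4577258  -90.55749192  20.        ]
 [ 45.88791435 -86.57329007  20.        ]]
[-0.398  0.04   0.074] [-0.    -0.001 -0.002] t 4.78
```

>>> send_rows(
  plan=[-0.05,0.01,0.01,0,0,0,45,-0.14,0.02,0.03,0,0,0,45,-0.25,0.04,0.05,0,0,0,45,-0.34,0.045,0.07,0,0,0,45,-0.39,0.045,0.07,0,0,0,45,-0.4,0.045,0.07,0,0,0,45,-0.4,0.045,0.07,0,0,0,45,-0.4,0.045,0.07,0,0,0,45],
)

```text
clock: 5.45
eef_pos: [514.8, -119.8, 141.3]
tcp_rot: [-2.161, -2.279, -0.0]
wrist_force: [0.1, 1.0, -1.7]
gripper_width: 54.2
```

Run:
```python
from h import *
go(*car(0,20.5),60,3.0); go(*car(0,20.5),38,3.0)
```

```text
[-0.013 -0.001  0.407] [-0.    -0.001  0.001] t 5.45
[-0.013 -0.001  0.517] [-0.    -0.001  0.001] t 5.45
```

>>> send_rows(
  plan=[-0.013,0,0.1,0,0,0,45,-0.013,0,0.22,0,0,0,45,-0.013,0,0.34,0,0,0,45,-0.013,0,0.42,0,0,0,45,-0.013,0,0.47,0,0,0,45,-0.013,0,0.5,0,0,0,45,-0.013,0,0.52,0,0,0,45,-0.013,0,0.52,0,0,0,45,-0.013,0,0.52,0,0,0,45],
)

```text
clock: 6.2
eef_pos: [515.8, -123.6, 38.1]
tcp_rot: [2.161, 2.279, 0.001]
wrist_force: [0.0, 0.0, -1.2]
gripper_width: 54.3
```

Run:
```python
from h import *
go(*car(0,20.5),35,3.0)
print(bot.get_obs()['wrist_force'])
```

```text
[ 0.006 -0.005  0.015] [0.001 0.    0.   ] t 6.2
[ 0.02752968  0.02852948 -1.17550011]
```

>>> send_rows(
  plan=[0.006,0,0.01,0,0,0,45,0.006,0,0.02,0,0,0,45,0.006,0,0.02,0,0,0,45],
)

```text
clock: 6.45
eef_pos: [516.1, -122.9, 35.6]
tcp_rot: [2.16, 2.277, 0.001]
wrist_force: [-2.5, 0.5, 9.3]
gripper_width: 53.8
```

>>> send_rows(
  plan=[0,0,-0.008,0,0,0,45,0.015,0,-0.008,0,0,0,45,0.025,0,-0.008,0,0,0,45,0.025,0,-0.008,0,0,0,45],
)

```text
clock: 6.78
eef_pos: [515.8, -118.3, 36.1]
tcp_rot: [2.158, 2.278, -0.001]
wrist_force: [-1.4, -3.2, 6.5]
gripper_width: 53.7
```

>>> send_rows(
  plan=[0.01,0,0,0,0,0,45,0.01,0,0,0,0,0,45],
)

```text
clock: 6.95
eef_pos: [515.8, -117.6, 36.3]
tcp_rot: [2.156, 2.278, -0.003]
wrist_force: [-2.1, -7.1, 7.0]
gripper_width: 54.1
```

The cassette is against the fence (-7 N). Relax, open and rise.

>>> send_rows(
  plan=[-0.01,0,0,0,0,0,54,-0.01,0,0,0,0,0,85,-0.01,0,0,0,0,0,85,-0.01,0,0,0,0,0,85,-0.01,0,0,0,0,0,85,-0.01,0,-0.1,0,0,0,85,-0.01,0,-0.25,0,0,0,85,-0.01,0,-0.42,0,0,0,85,-0.01,0,-0.55,0,0,0,85,-0.01,0,-0.6,0,0,0,85,-0.01,0,-0.6,0,0,0,85],
)

```text
clock: 7.87
eef_pos: [516.6, -117.8, 157.3]
tcp_rot: [2.158, 2.276, 0.003]
wrist_force: [-0.2, -0.3, -0.6]
gripper_width: 85.2
```

Run:
```python
from h import *
go(471,112,150,-24.4)
```

```text
[ 1.159 -0.167  0.033] [0.004 0.001 0.305] t 7.87
```

>>> send_rows(
  plan=[0.2,-0.03,0,0,0,0.05,85,0.4,-0.07,0,0,0,0.1,85,0.6,-0.1,0,0,0,0.15,85,0.8,-0.13,0,0,0,0.2,85,1,-0.17,0.03,0,0,0.25,85,1,-0.17,0.03,0,0,0.3,85,1,-0.17,0.03,0,0,0.3,85],
)

```text
clock: 8.45
eef_pos: [467.4, 83.1, 146.9]
tcp_rot: [-2.629, -1.715, 0.007]
wrist_force: [0.3, -0.3, 0.0]
gripper_width: 85.2
```

Run:
```python
from h import *
go(471.1,112.2,150,-24.4);go(471.1,112.2,25,-24.4)
```

```text
[ 0.141 -0.042 -0.016] [-0.003  0.001  0.007] t 8.45
[ 0.142 -0.039  0.609] [-0.003  0.001  0.007] t 8.45
```

>>> send_rows(
  plan=[0.1,-0.03,0,0,0,0.007,85,0.142,-0.04,0.05,0,0,0.007,85,0.142,-0.04,0.15,0,0,0.007,85,0.142,-0.04,0.28,0,0,0.007,85,0.142,-0.04,0.42,0,0,0.007,85,0.142,-0.04,0.54,0,0,0.007,85,0.142,-0.04,0.6,0,0,0.007,85,0.142,-0.04,0.6,0,0,0.007,85,0.142,-0.04,0.6,0,0,0.007,85],
)

```text
clock: 9.2
eef_pos: [473.8, 109.0, 27.5]
tcp_rot: [-2.643, -1.696, 0.004]
wrist_force: [-0.2, 0.2, -0.4]
gripper_width: 84.9
```

Run:
```python
from h import *
go(471.1,112.2,27,-24.4)
```

```text
[ 0.009 -0.019  0.002] [-0.002  0.001 -0.002] t 9.2
```

>>> send_rows(
  plan=[0.009,-0.019,0,0,0,0,85,0.009,-0.019,0,0,0,0,85,0.009,-0.019,0,0,0,0,45,0.009,-0.019,0,0,0,0,45,0.009,-0.019,0,0,0,0,45,0.009,-0.019,0,0,0,0,45,0.009,-0.019,0,0,0,0,45,0.009,-0.019,0,0,0,0,45],
)

```text
clock: 9.87
eef_pos: [472.3, 113.2, 30.2]
tcp_rot: [2.643, 1.697, 0.002]
wrist_force: [-1.4, 0.1, 5.7]
gripper_width: 54.4
```

>>> send_rows(
  plan=[0,0,-0.05,0,0,0,45,0,0,-0.15,0,0,0,45,0,0,-0.3,0,0,0,45,0,0,-0.45,0,0,0,45,0,0,-0.57,0,0,0,45,0,0,-0.65,0,0,0,45,0,0,-0.65,0,0,0,45],
)

```text
clock: 10.45
eef_pos: [474.6, 113.2, 163.1]
tcp_rot: [2.639, 1.695, 0.012]
wrist_force: [1.2, 0.3, -0.4]
gripper_width: 54.5
```

Run:
```python
from h import *
go(*car(0,-12),157,3.0)
```

```text
[-1.132  0.748  0.033] [ 0.006 -0.001 -0.306] t 10.45
```

>>> send_rows(
  plan=[-0.1,0.07,0,0,0,-0.03,45,-0.25,0.17,0,0,0,-0.07,45,-0.42,0.28,0,0,0,-0.13,45,-0.6,0.4,0,0,0,-0.2,45,-0.78,0.52,0,0,0,-0.25,45,-0.92,0.62,0,0,0,-0.3,45,-1,0.68,0.03,0,0,-0.306,45,-1,0.74,0.03,0,0,-0.306,45,-1,0.74,0.03,0,0,-0.306,45],
)

```text
clock: 11.2
eef_pos: [524.5, -133.0, 152.1]
tcp_rot: [2.167, 2.273, 0.001]
wrist_force: [-1.3, -0.6, -0.3]
gripper_width: 54.6
```

Run:
```python
from h import *
go(*car(0,-12),157,3.0);go(*car(0,-12),42,3.0)
```

```text
[-0.107 -0.045 -0.024] [ 0.001  0.    -0.003] t 11.2
[-0.107 -0.046  0.551] [ 0.001  0.    -0.003] t 11.2
```

>>> send_rows(
  plan=[-0.06,-0.03,0,0,0,0,45,-0.107,-0.046,0,0,0,0,45,-0.107,-0.046,0,0,0,0,45,-0.107,-0.046,0.1,0,0,0,45,-0.107,-0.046,0.22,0,0,0,45,-0.107,-0.046,0.34,0,0,0,45,-0.107,-0.046,0.44,0,0,0,45,-0.107,-0.046,0.5,0,0,0,45,-0.107,-0.046,0.54,0,0,0,45,-0.107,-0.046,0.55,0,0,0,45,-0.107,-0.046,0.55,0,0,0,45],
)

```text
clock: 12.12
eef_pos: [514.9, -151.7, 42.8]
tcp_rot: [-2.163, -2.277, 0.0]
wrist_force: [0.8, -0.4, -1.0]
gripper_width: 54.5
```

Run:
```python
from h import *
go(*car(0,-11),38,3.0);print(bot.get_obs()['wrist_force'])
```

```text
[-0.011  0.007  0.024] [-0. -0. -0.] t 12.12
[ 0.82374096 -0.42563572 -0.97792026]
```

>>> send_rows(
  plan=[-0.011,0.007,0.01,0,0,0,45,-0.011,0.007,0.022,0,0,0,45,-0.011,0.007,0.022,0,0,0,45,0.004,0.007,0.022,0,0,0,45,0.015,0.007,0.022,0,0,0,45,0.02,0.007,0.022,0,0,0,45,0.02,0.007,0.022,0,0,0,45],
)

```text
clock: 12.7
eef_pos: [516.6, -148.9, 39.0]
tcp_rot: [2.161, 2.278, -0.001]
wrist_force: [-1.2, -3.9, 0.8]
gripper_width: 54.5
```

>>> send_rows(
  plan=[-0.007,0,0.006,0,0,0,45,-0.007,0,0.008,0,0,0,45,-0.007,0,0.008,0,0,0,60,-0.007,0,0.008,0,0,0,85,-0.007,0,0.008,0,0,0,85,-0.007,0,0.008,0,0,0,85,-0.007,0,-0.1,0,0,0,85,-0.007,0,-0.25,0,0,0,85,-0.007,0,-0.42,0,0,0,85,-0.007,0,-0.55,0,0,0,85,-0.007,0,-0.6,0,0,0,85,-0.007,0,-0.6,0,0,0,85],
)

```text
clock: 13.7
eef_pos: [518.1, -150.4, 161.0]
tcp_rot: [2.16, 2.274, 0.003]
wrist_force: [0.1, 0.2, -0.4]
gripper_width: 85.4
```

Run:
```python
from h import *
go(444.2,190,150,-4.6)
c=cal("wrist"); im=cams.camera("wrist")[:,:,::-1]; cv2.imwrite("pics/w3.png",im)
```

```text
[ 1.719 -0.282  0.049] [0.003 0.002 0.084] t 13.7
```

View pics/w3.png

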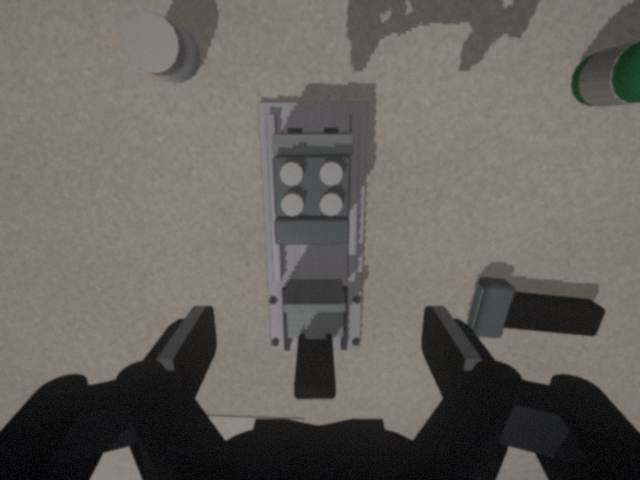

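The picture shows the cassette square against the fence (caps at (291,173)–(331,204)), spacer 1 right behind it (v 217–244), and both seated in the channel. The next spacer is s3.

>>> send_rows(
  plan=[0.2,-0.03,0,0,0,0.02,85,0.4,-0.07,0,0,0,0.05,85,0.6,-0.12,0,0,0,0.08,85,0.8,-0.16,0,0,0,0.084,85,1,-0.2,0,0,0,0.084,85,1,-0.28,0.03,0,0,0.084,85],
)

```text
clock: 14.25
eef_pos: [448.3, 53.2, 151.2]
tcp_rot: [-2.3, -2.135, -0.0]
wrist_force: [-0.5, -0.4, 0.0]
gripper_width: 84.8
```

Run:
```python
from h import *
go(444.2,190,150,-4.6)
```

```text
[ 0.68  -0.071  0.008] [-0.002 -0.002  0.004] t 14.25
```

>>> send_rows(
  plan=[0.2,-0.02,0,0,0,0,85,0.4,-0.05,0,0,0,0,85,0.58,-0.07,0,0,0,0,85,0.68,-0.07,0,0,0,0,85,0.68,-0.07,0.05,0,0,0,85,0.68,-0.07,0.18,0,0,0,85,0.68,-0.07,0.34,0,0,0,85,0.68,-0.07,0.48,0,0,0,85,0.68,-0.07,0.58,0,0,0,85,0.68,-0.07,0.61,0,0,0,85,0.68,-0.07,0.61,0,0,0,85,0.68,-0.07,0.61,0,0,0,85],
)

```text
clock: 15.25
eef_pos: [446.5, 183.8, 29.9]
tcp_rot: [-2.308, -2.129, 0.003]
wrist_force: [-0.1, -0.0, -0.0]
gripper_width: 84.9
```

Run:
```python
from h import *
go(444.2,190,28,-4.6)
```

```text
[ 0.03  -0.014  0.009] [-0.001  0.    -0.   ] t 15.25
```

>>> send_rows(
  plan=[0.03,-0.014,0,0,0,0,85,0.03,-0.014,0,0,0,0,85,0.03,-0.014,0,0,0,0,45,0.03,-0.014,0,0,0,0,45,0.03,-0.014,0,0,0,0,45,0.03,-0.014,0,0,0,0,45,0.03,-0.014,0,0,0,0,45,0.03,-0.014,0,0,0,0,45],
)

```text
clock: 15.92
eef_pos: [445.1, 190.2, 31.7]
tcp_rot: [2.309, 2.13, 0.002]
wrist_force: [-1.9, 0.5, 8.0]
gripper_width: 54.3
```

>>> send_rows(
  plan=[0,0,-0.05,0,0,0,45,0,0,-0.15,0,0,0,45,0,0,-0.3,0,0,0,45,0,0,-0.45,0,0,0,45,0,0,-0.57,0,0,0,45,0,0,-0.65,0,0,0,45,0,0,-0.65,0,0,0,45],
)

```text
clock: 16.5
eef_pos: [447.5, 190.6, 164.6]
tcp_rot: [2.306, 2.127, 0.011]
wrist_force: [0.9, 0.5, -0.8]
gripper_width: 53.8
```

Run:
```python
from h import *
go(*car(0,-32),160,3.0)
```

```text
[-1.793  0.496  0.023] [ 0.005 -0.001 -0.085] t 16.5
```

>>> send_rows(
  plan=[-0.1,0.03,0,0,0,-0.01,45,-0.25,0.07,0,0,0,-0.03,45,-0.42,0.12,0,0,0,-0.05,45,-0.6,0.17,0,0,0,-0.07,45,-0.8,0.23,0,0,0,-0.085,45,-1,0.29,0,0,0,-0.085,45],
)

```text
clock: 17.0
eef_pos: [485.6, -15.0, 159.9]
tcp_rot: [-2.159, -2.28, 0.001]
wrist_force: [0.9, 1.6, -0.7]
gripper_width: 54.5
```

Run:
```python
from h import *
go(*car(0,-32),160,3.0)
```

```text
[-0.807  0.116 -0.001] [-0.001 -0.     0.001] t 17.0
```

>>> send_rows(
  plan=[-0.15,0.02,0,0,0,0,45,-0.32,0.05,0,0,0,0,45,-0.5,0.08,0,0,0,0,45,-0.66,0.11,0,0,0,0,45,-0.76,0.116,0,0,0,0,45,-0.79,0.116,0,0,0,0,45,-0.79,0.116,0,0,0,0,45,-0.79,0.116,0,0,0,0,45],
)

```text
clock: 17.67
eef_pos: [516.8, -169.1, 159.8]
tcp_rot: [-2.161, -2.276, 0.0]
wrist_force: [-0.5, 0.4, -1.0]
gripper_width: 54.4
```

Run:
```python
from h import *
go(*car(0,-33),160,3.0)
go(*car(0,-33),44,3.0)
```

```text
[-0.034  0.002 -0.001] [-0.001 -0.001 -0.   ] t 17.67
[-0.035  0.003  0.579] [-0.001 -0.001 -0.   ] t 17.67
```

>>> send_rows(
  plan=[-0.036,0,0,0,0,0,45,-0.036,0,0.05,0,0,0,45,-0.036,0,0.15,0,0,0,45,-0.036,0,0.28,0,0,0,45,-0.036,0,0.4,0,0,0,45,-0.036,0,0.49,0,0,0,45,-0.036,0,0.55,0,0,0,45,-0.036,0,0.58,0,0,0,45,-0.036,0,0.58,0,0,0,45,-0.036,0,0.58,0,0,0,45],
)

```text
clock: 18.5
eef_pos: [518.5, -176.9, 44.5]
tcp_rot: [-2.161, -2.28, 0.0]
wrist_force: [0.7, 0.3, 0.4]
gripper_width: 54.1
```

Run:
```python
from h import *
go(*car(0,-32),40.5,3.0);print(bot.get_obs()['wrist_force'])
```

```text
[ 0.011 -0.004  0.02 ] [-0.    -0.     0.001] t 18.5
[0.67924841 0.32507752 0.36562843]
```

>>> send_rows(
  plan=[0,-0.004,0.01,0,0,0,45,0,-0.004,0.02,0,0,0,45,0.01,-0.004,0.02,0,0,0,45,0.02,-0.004,0.02,0,0,0,45,0.03,-0.004,0.02,0,0,0,45,0.038,-0.004,0.02,0,0,0,45,0.042,-0.004,0.02,0,0,0,45,0.042,-0.004,0.02,0,0,0,45],
)

```text
clock: 19.17
eef_pos: [517.5, -169.7, 40.9]
tcp_rot: [2.16, 2.279, -0.001]
wrist_force: [-1.0, -4.0, 0.3]
gripper_width: 53.9
```

>>> send_rows(
  plan=[-0.007,0,0.006,0,0,0,45,-0.007,0,0.008,0,0,0,45,-0.007,0,0.008,0,0,0,60,-0.007,0,0.008,0,0,0,85,-0.007,0,0.008,0,0,0,85,-0.007,0,0.008,0,0,0,85,-0.007,0,-0.1,0,0,0,85,-0.007,0,-0.25,0,0,0,85,-0.007,0,-0.42,0,0,0,85,-0.007,0,-0.55,0,0,0,85,-0.007,0,-0.6,0,0,0,85,-0.007,0,-0.6,0,0,0,85],
)

```text
clock: 20.17
eef_pos: [519.0, -171.3, 163.1]
tcp_rot: [2.158, 2.275, 0.002]
wrist_force: [-0.1, 0.3, 0.9]
gripper_width: 85.2
```

Run:
```python
from h import *
go(476.6,310.8,150,13.5)
```

```text
[ 2.419 -0.085  0.057] [ 0.003  0.002 -0.116] t 20.17
```

>>> send_rows(
  plan=[0.2,-0.01,0,0,0,-0.02,85,0.4,-0.02,0,0,0,-0.05,85,0.6,-0.02,0,0,0,-0.08,85,0.8,-0.03,0,0,0,-0.1,85,1,-0.04,0,0,0,-0.116,85],
)

```text
clock: 20.58
eef_pos: [496.8, 30.6, 158.5]
tcp_rot: [-1.943, -2.464, 0.003]
wrist_force: [1.0, -0.2, -0.1]
gripper_width: 85.1
```

>>> send_rows(
  plan=[0.2,0,0,0,0,0,85,0.4,0,0,0,0,0,85,0.6,0,0,0,0,0,85,0.8,0,0,0,0,0,85,1,0,0,0,0,0,85],
)

```text
clock: 21.0
eef_pos: [449.9, 224.7, 158.5]
tcp_rot: [-1.944, -2.464, 0.005]
wrist_force: [0.6, -0.3, 0.0]
gripper_width: 85.2
```

Run:
```python
from h import *
go(476.6,310.8,150,13.5)
```

```text
[0.387 0.23  0.041] [-0.003 -0.    -0.001] t 21.0
```

>>> send_rows(
  plan=[0.18,0.12,0,0,0,0,85,0.33,0.2,0,0,0,0,85,0.39,0.23,0,0,0,0,85,0.39,0.23,0,0,0,0,85,0.39,0.23,0.08,0,0,0,85,0.39,0.23,0.2,0,0,0,85,0.39,0.23,0.36,0,0,0,85,0.39,0.23,0.5,0,0,0,85,0.39,0.23,0.61,0,0,0,85,0.39,0.23,0.65,0,0,0,85,0.39,0.23,0.65,0,0,0,85,0.39,0.23,0.65,0,0,0,85],
)

```text
clock: 22.0
eef_pos: [478.3, 308.9, 30.3]
tcp_rot: [-1.946, -2.465, 0.003]
wrist_force: [0.8, 0.9, 0.6]
gripper_width: 85.0
```

Run:
```python
from h import *
go(476.6,310.8,28,13.5)
```

```text
[ 0.011 -0.006  0.011] [-0.001  0.    -0.001] t 22.0
```

>>> send_rows(
  plan=[0.011,-0.006,0,0,0,0,85,0.011,-0.006,0,0,0,0,45,0.011,-0.006,0,0,0,0,45,0.011,-0.006,0,0,0,0,45,0.011,-0.006,0,0,0,0,45,0.011,-0.006,0,0,0,0,45,0.011,-0.006,0,0,0,0,45],
)

```text
clock: 22.58
eef_pos: [477.4, 312.2, 32.2]
tcp_rot: [1.945, 2.466, 0.003]
wrist_force: [-1.4, -0.8, 5.6]
gripper_width: 53.9
```

>>> send_rows(
  plan=[0,0,-0.05,0,0,0,45,0,0,-0.15,0,0,0,45,0,0,-0.3,0,0,0,45,0,0,-0.45,0,0,0,45,0,0,-0.57,0,0,0,45,0,0,-0.65,0,0,0,45,0,0,-0.65,0,0,0,45],
)

```text
clock: 23.17
eef_pos: [479.7, 313.0, 165.4]
tcp_rot: [1.942, 2.463, 0.013]
wrist_force: [0.7, 1.1, -0.9]
gripper_width: 53.8
```

Run:
```python
from h import *
go(*car(0,-53),160,3.0)
```

```text
[-2.519 -0.405  0.02 ] [ 0.006 -0.001  0.116] t 23.17
```

>>> send_rows(
  plan=[-0.1,-0.02,0,0,0,0.01,45,-0.25,-0.04,0,0,0,0.03,45,-0.42,-0.07,0,0,0,0.05,45,-0.6,-0.1,0,0,0,0.08,45,-0.8,-0.13,0,0,0,0.1,45,-1,-0.16,0,0,0,0.116,45],
)

```text
clock: 23.67
eef_pos: [491.4, 108.4, 159.9]
tcp_rot: [-2.162, -2.278, 0.002]
wrist_force: [1.4, 0.1, -0.0]
gripper_width: 54.3
```

>>> send_rows(
  plan=[-0.2,-0.02,0,0,0,0,45,-0.4,-0.03,0,0,0,0,45,-0.6,-0.05,0,0,0,0,45,-0.78,-0.06,0,0,0,0,45,-0.92,-0.07,0,0,0,0,45,-1,-0.07,0,0,0,0,45],
)

```text
clock: 24.17
eef_pos: [488.4, -93.8, 160.0]
tcp_rot: [-2.165, -2.276, 0.002]
wrist_force: [0.2, 0.6, -1.3]
gripper_width: 54.1
```

Run:
```python
from h import *
go(*car(0,-53),160,3.0)
```

```text
[-0.517  0.125 -0.   ] [-0.001  0.    -0.002] t 24.17
```

>>> send_rows(
  plan=[-0.12,0.03,0,0,0,0,45,-0.26,0.07,0,0,0,0,45,-0.4,0.1,0,0,0,0,45,-0.48,0.125,0,0,0,0,45,-0.5,0.125,0,0,0,0,45,-0.5,0.125,0,0,0,0,45,-0.5,0.125,0,0,0,0,45,-0.5,0.125,0,0,0,0,45],
)

```text
clock: 24.83
eef_pos: [518.1, -187.4, 160.1]
tcp_rot: [-2.159, -2.279, 0.0]
wrist_force: [1.1, 0.1, 0.1]
gripper_width: 53.6
```

Run:
```python
from h import *
go(*car(0,-52.5),44,3.0)
```

```text
[-0.041  0.001  0.58 ] [-0.001 -0.001  0.001] t 24.83
```

>>> send_rows(
  plan=[-0.041,0,0,0,0,0,45,-0.041,0,0.05,0,0,0,45,-0.041,0,0.15,0,0,0,45,-0.041,0,0.28,0,0,0,45,-0.041,0,0.4,0,0,0,45,-0.041,0,0.49,0,0,0,45,-0.041,0,0.55,0,0,0,45,-0.041,0,0.58,0,0,0,45,-0.041,0,0.58,0,0,0,45,-0.041,0,0.58,0,0,0,45],
)

```text
clock: 25.67
eef_pos: [519.8, -197.3, 44.5]
tcp_rot: [-2.162, -2.279, -0.0]
wrist_force: [0.3, -0.3, -0.7]
gripper_width: 54.2
```

Run:
```python
from h import *
go(*car(0,-46),41,3.0);print(bot.get_obs()['wrist_force'])
```

```text
[ 0.043 -0.006  0.018] [-0. -0.  0.] t 25.67
[ 0.25455698 -0.31514523 -0.65334858]
```

>>> send_rows(
  plan=[0,-0.006,0.01,0,0,0,45,0,-0.006,0.018,0,0,0,45,0.01,-0.006,0.018,0,0,0,45,0.02,-0.006,0.018,0,0,0,45,0.03,-0.006,0.018,0,0,0,45,0.038,-0.006,0.018,0,0,0,45,0.042,-0.006,0.018,0,0,0,45,0.042,-0.006,0.018,0,0,0,45],
)

```text
clock: 26.33
eef_pos: [518.9, -190.3, 41.5]
tcp_rot: [2.159, 2.278, -0.001]
wrist_force: [0.1, -4.7, 0.5]
gripper_width: 53.9
```

>>> send_rows(
  plan=[-0.009,0,0.006,0,0,0,45,-0.009,0,0.009,0,0,0,45,-0.009,0,0.009,0,0,0,60,-0.009,0,0.009,0,0,0,85,-0.009,0,0.009,0,0,0,85,-0.009,0,0.009,0,0,0,85,-0.009,0,-0.1,0,0,0,85,-0.009,0,-0.25,0,0,0,85,-0.009,0,-0.42,0,0,0,85,-0.009,0,-0.55,0,0,0,85,-0.009,0,-0.6,0,0,0,85,-0.009,0,-0.6,0,0,0,85],
)

```text
clock: 27.33
eef_pos: [519.8, -191.7, 163.5]
tcp_rot: [2.158, 2.275, 0.002]
wrist_force: [0.4, 0.5, -0.8]
gripper_width: 85.1
```

Run:
```python
from h import *
c=cal("wrist"); im=cams.camera("wrist")[:,:,::-1].copy(); cv2.imwrite("pics/w4.png",im)
for n,cx,cy,z in(('handle top',-17,-128,103),('ht',17,-128,103),('ht',17,-142,103),('plate',-27,-75,65),('plate',27,-75,65)):print(n,proj(np.r_[car(cx,cy),z],c).round(0))
go(*car(0,-135),160,-87);print(car(0,-135))
```

```text
handle top [[294. 340.]]
ht [[338. 340.]]
ht [[338. 356.]]
plate [[283. 258.]]
plate [[349. 258.]]
[-0.434 -0.001  0.008] [ 0.001 -0.     1.   ] t 27.38
[ 522.911 -277.701]
```

View pics/w4.png

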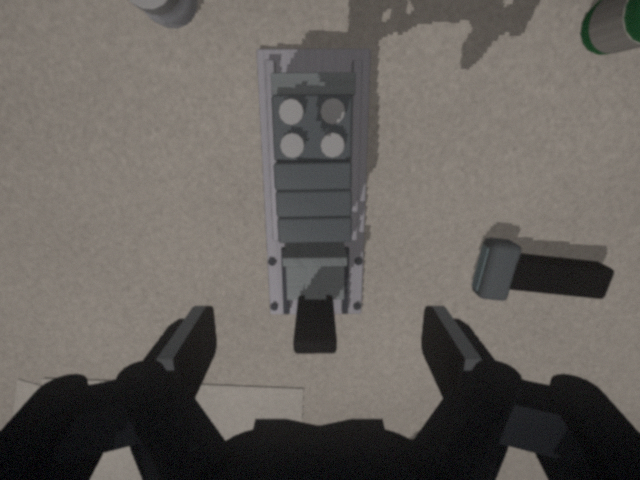

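The picture shows the three spacers packed behind the cassette (v 162–243), with the pusher plate at v≈258 and the handle at (315,345) where predicted. Now I'll turn and go over the handle.

>>> send_rows(
  plan=[-0.05,0,0,0,0,0.08,45,-0.12,0,0,0,0,0.16,45,-0.2,0,0,0,0,0.24,45,-0.28,0,0,0,0,0.32,45,-0.36,0,0,0,0,0.4,45,-0.42,0,0,0,0,0.48,45,-0.434,0,0,0,0,0.56,45,-0.434,0,0,0,0,0.64,45,-0.434,0,0,0,0,0.72,45,-0.434,0,0,0,0,0.8,45,-0.434,0,0,0,0,0.88,45,-0.434,0,0,0,0,0.96,45],
)

```text
clock: 28.38
eef_pos: [521.2, -276.4, 157.9]
tcp_rot: [-3.132, -0.184, 0.007]
wrist_force: [-1.0, -0.2, -0.1]
gripper_width: 45.1
```

>>> send_rows(
  plan=[0,0,0,0,0,0.04,45,0,0,0,0,0,0.04,45,0,0,0,0,0,0.04,45],
)

```text
clock: 28.63
eef_pos: [521.6, -276.7, 158.7]
tcp_rot: [-3.137, -0.098, 0.005]
wrist_force: [-0.8, -0.1, -0.5]
gripper_width: 44.9
```

Run:
```python
from h import *
go(*car(0,-135),120,-87);go(*car(0,-135),68,-87);print(bot.get_obs()['q'])
```

```text
[0.007 0.006 0.194] [-0.002  0.002  0.006] t 28.63
[0.007 0.007 0.454] [-0.002  0.002  0.006] t 28.63
[-6.76788862e-01  5.26747909e-01  1.55530416e+00  4.16541918e-05
  1.06389172e+00  8.31519983e-01]
```

>>> send_rows(
  plan=[0.007,0.006,0.08,0,0,0,45,0.007,0.006,0.18,0,0,0,45,0.007,0.006,0.28,0,0,0,45,0.007,0.006,0.37,0,0,0,45,0.007,0.006,0.43,0,0,0,45,0.007,0.006,0.45,0,0,0,45,0.007,0.006,0.45,0,0,0,45,0.007,0.006,0.45,0,0,0,45],
)

```text
clock: 29.3
eef_pos: [524.5, -278.9, 71.1]
tcp_rot: [3.14, 0.096, 0.0]
wrist_force: [-0.7, 0.3, -0.1]
gripper_width: 45.3
```

Run:
```python
from h import *
go(*car(0,-135),68,-87);print(bot.get_obs()['wrist_force'])
```

```text
[-0.008 -0.006  0.016] [ 0.    -0.     0.006] t 29.3
[-0.74625114  0.28161784 -0.14635504]
```

Close on the handle.

>>> send_rows(
  plan=[-0.008,-0.006,0.01,0,0,0,45,-0.008,-0.006,0.01,0,0,0,5,-0.008,-0.006,0.01,0,0,0,5,-0.008,-0.006,0.01,0,0,0,5,-0.008,-0.006,0.01,0,0,0,5,-0.008,-0.006,0.01,0,0,0,5,-0.008,-0.006,0.01,0,0,0,5,-0.008,-0.006,0.01,0,0,0,5],
  grip_force=50,
)

```text
clock: 29.97
eef_pos: [522.6, -277.6, 69.1]
tcp_rot: [3.14, 0.095, 0.0]
wrist_force: [0.2, 0.6, 0.8]
gripper_width: 5.3
```

Run:
```python
from h import *
o=bot.get_obs();p=o['eef_pos'];print(((p[:2]-ORG)@EX,(p[:2]-ORG)@EY),o['wrist_force'])
go(*(p[:2]+18*EY),p[2],-87)
```

```text
(np.float64(-0.3086323396194608), np.float64(-134.8806804947636)) [0.24419036 0.63067535 0.82705302]
[ 0.001 -0.09  -0.   ] [ 0.    -0.     0.005] t 29.97
```

Run:
```python
from h import *
a=cams.camera("wrist")[:,:,::-1]; b=cams.camera("scene")[:,:,::-1][190:370,150:370]
b=cv2.resize(b,None,fx=2.2,fy=2.2); a=cv2.resize(a,(400,300))
im=np.zeros((600,800,3),np.uint8); im[:b.shape[0],:b.shape[1]]=b[:, :484]; im[300:600,400:]=a
cv2.imwrite("pics/w5.png",im); print(bot.get_obs()['gripper_width'])
```

```text
4.583979217190252
```

View pics/w5.png

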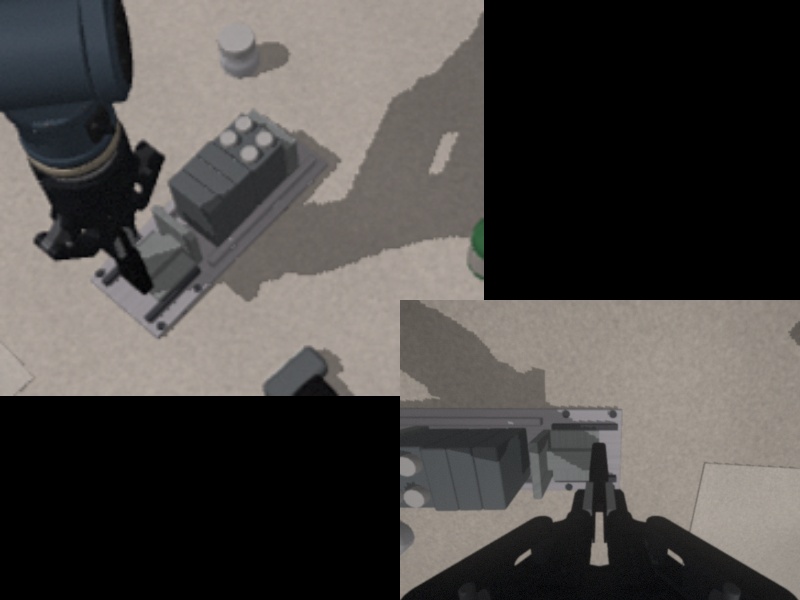

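The picture shows the fingers apparently on either side of the handle (inset, (600,460)) and the stack untouched. The 5 mm reading doubts that, so I'll try closing fully.

>>> send_rows(
  plan=[0,0,0,0,0,0,0,0,0,0,0,0,0,0,0,0,0,0,0,0,0],
)

```text
clock: 30.32
eef_pos: [522.5, -277.6, 69.0]
tcp_rot: [-3.14, -0.095, 0.0]
wrist_force: [0.6, -0.5, 1.0]
gripper_width: -0.2
```

Run:
```python
from h import *
c=cal("wrist"); im=cams.camera("wrist")[:,:,::-1].copy()
o=bot.get_obs(); print(c[1]-o['eef_pos'],o['eef_pos'])
f=lambda P:(proj(P,c)[0]).round(0)
print('tcp',f(o['eef_pos']))
for z in(24,103):
  for cx in(-17,17):
    for cy in(-128,-142): print(z,cx,cy,f(np.r_[car(cx,cy),z]))
cv2.imwrite("pics/w6.png",cv2.resize(cv2.convertScaleAbs(im[140:440,160:480],alpha=2,beta=30),None,fx=2,fy=2,interpolation=cv2.INTER_CUBIC))
```

```text
[ 77.68151934   4.46913239 178.70946469] [ 522.5541197  -277.55999248   68.98093737]
tcp [318. 277.]
24 -17 -128 [308. 273.]
24 -17 -142 [329. 274.]
24 17 -128 [308. 225.]
24 17 -142 [330. 225.]
103 -17 -128 [303. 340.]
103 -17 -142 [333. 340.]
103 17 -128 [303. 272.]
103 17 -142 [335. 272.]
```

View pics/w6.png

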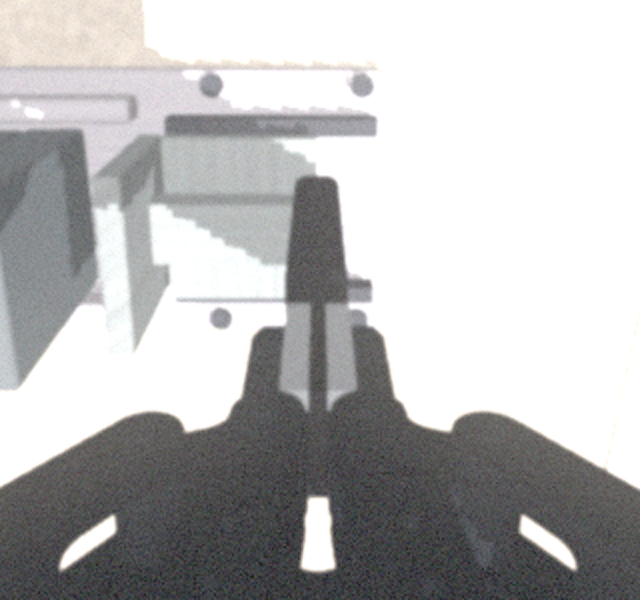

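The picture is puzzling: the pads overlap the handle's outline while the opening reads 0 and the force is about 0. I'll open to 30 mm and probe by moving +y in small steps while watching the force.

>>> send_rows(
  plan=[0,0,0,0,0,0,30,0,0,0,0,0,0,30,0,0,0,0,0,0,30,0,0,0,0,0,0,30],
)

```text
clock: 30.7
eef_pos: [522.6, -277.6, 69.0]
tcp_rot: [3.14, 0.095, 0.0]
wrist_force: [1.0, 0.1, -0.2]
gripper_width: 29.9
```

>>> send_rows(
  plan=[0,-0.02,0,0,0,0,30,0,-0.04,0,0,0,0,30,0,-0.06,0,0,0,0,30,0,-0.06,0,0,0,0,30],
)

```text
clock: 31.03
eef_pos: [521.4, -264.2, 68.9]
tcp_rot: [-3.139, -0.097, 0.001]
wrist_force: [0.0, 0.2, 0.5]
gripper_width: 30.1
```

Run:
```python
from h import *
cw=cal("wrist"); a=cams.camera("wrist")[:,:,::-1].copy(); cs=cal("scene");b=cams.camera("scene")[:,:,::-1].copy(); ct=cal("top"); t=cams.camera("top")[:,:,::-1].copy()
o=bot.get_obs();p=o['eef_pos']
def draw(im,c):
    for z in(24,103):
        q=proj(np.array([np.r_[car(x,y),z] for x,y in((-17,-128),(17,-128),(17,-142),(-17,-142))]),c)
        cv2.polylines(im,[(q*16).round().astype(int)],True,(0,0,255),1,cv2.LINE_AA,4)
for im,c in((a,cw),(b,cs),(t,ct)):
    g=im; g[:]=cv2.convertScaleAbs(im,alpha=1.7,beta=20)
draw(a,cw);
for im,c in((b,cs),(t,ct)):
    u,v=proj(p,c)[0].round().astype(int); cv2.circle(im,(u,v),1,(0,255,0),-1)
im=np.zeros((600,800,3),np.uint8)
im[:,400:]=cv2.resize(b[260:350,180:240],(400,600),interpolation=cv2.INTER_CUBIC)
im[:300,:400]=cv2.resize(a[180:390,180:460],(400,300)); im[300:,:400]=cv2.resize(t[220:295,400:500],(400,300),interpolation=cv2.INTER_CUBIC)
cv2.imwrite("pics/w7.png",im)
```

```text
(no output)
```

View pics/w7.png

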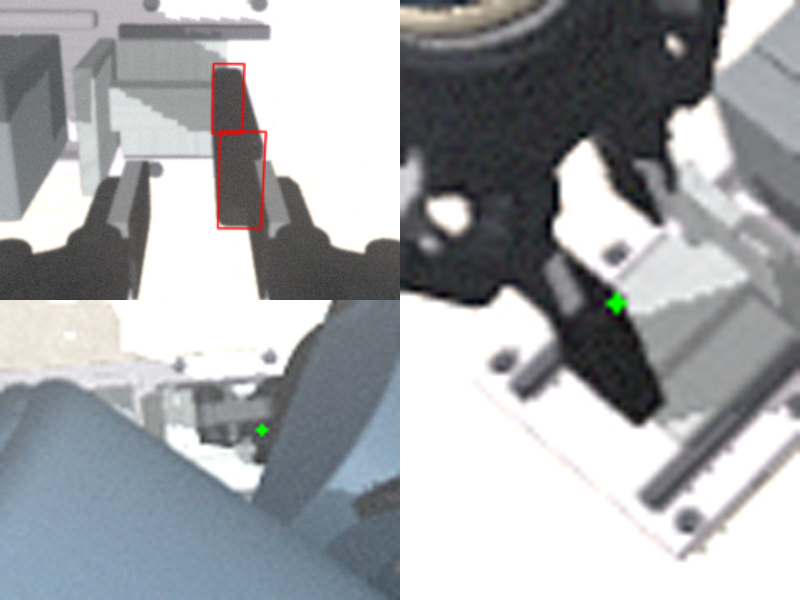

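The picture shows the fingertips ending about 30–40 mm nearer the camera than the reported TCP. That puts them just above the handle's top (103 mm), so they closed over it. The handle itself sits at rest exactly where modelled. I'll recentre and go lower while watching the force.

>>> send_rows(
  plan=[0,0.03,0,0,0,0,40,0,0.063,0,0,0,0,40,0,0.063,0,0,0,0,40,0,0.063,0.03,0,0,0,40,0,0.063,0.06,0,0,0,40,0,0.063,0.1,0,0,0,40,0,0.063,0.1,0,0,0,40],
)

```text
clock: 31.77
eef_pos: [521.2, -277.1, 46.9]
tcp_rot: [-3.137, -0.095, 0.005]
wrist_force: [0.4, 0.7, 0.1]
gripper_width: 40.1
```

Run:
```python
from h import *
go(*car(0,-135),44,-87);print(bot.get_obs()['wrist_force'])
```

```text
[0.008 0.004 0.014] [-0.002  0.002  0.005] t 31.77
[0.43615713 0.67134757 0.0590609 ]
```

>>> send_rows(
  plan=[0.006,0.004,0.01,0,0,0,40,0.006,0.004,0.01,0,0,0,5,0.006,0.004,0.01,0,0,0,5,0.006,0.004,0.01,0,0,0,5,0.006,0.004,0.01,0,0,0,5,0.006,0.004,0.01,0,0,0,5,0.006,0.004,0.01,0,0,0,5],
)

```text
clock: 32.35
eef_pos: [523.8, -277.1, 47.1]
tcp_rot: [-3.138, -0.094, 0.0]
wrist_force: [1.6, 5.4, 0.9]
gripper_width: 12.8
```

Gripped (12.8 mm against the 14 mm handle). Slide the pusher in.

>>> send_rows(
  plan=[0,-0.01,0,0,0,0,5,0,-0.02,0,0,0,0,5,0,-0.03,0,0,0,0,5,0,-0.04,0,0,0,0,5,0,-0.05,0,0,0,0,5,0,-0.05,0,0,0,0,5],
)

```text
clock: 32.85
eef_pos: [523.4, -269.0, 47.1]
tcp_rot: [3.14, 0.095, 0.001]
wrist_force: [0.6, -1.2, -1.9]
gripper_width: 12.7
```

>>> send_rows(
  plan=[0,-0.01,0,0,0,0,5,0,-0.02,0,0,0,0,5,0,-0.03,0,0,0,0,5,0,-0.035,0,0,0,0,5,0,-0.035,0,0,0,0,5],
)

```text
clock: 33.27
eef_pos: [523.0, -261.7, 47.2]
tcp_rot: [3.14, 0.096, 0.001]
wrist_force: [0.5, -2.0, -0.8]
gripper_width: 12.9
```

>>> send_rows(
  plan=[0,-0.01,0,0,0,0,5,0,-0.015,0,0,0,0,5,0,-0.015,0,0,0,0,5],
)

```text
clock: 33.52
eef_pos: [522.8, -258.8, 47.1]
tcp_rot: [3.14, 0.095, 0.001]
wrist_force: [0.8, -2.2, -1.0]
gripper_width: 12.9
```

>>> send_rows(
  plan=[0,-0.008,0,0,0,0,5,0,-0.015,0,0,0,0,5,0,-0.015,0,0,0,0,5],
)

```text
clock: 33.77
eef_pos: [522.8, -257.9, 47.2]
tcp_rot: [3.137, 0.096, 0.001]
wrist_force: [-0.3, -7.2, -1.7]
gripper_width: 12.9
```

>>> send_rows(
  plan=[0,-0.008,0,0,0,0,5,0,-0.015,0,0,0,0,5,0,-0.015,0,0,0,0,5],
)

```text
clock: 34.02
eef_pos: [522.9, -258.0, 47.2]
tcp_rot: [3.132, 0.098, 0.003]
wrist_force: [-2.3, -14.6, -4.9]
gripper_width: 13.0
```

>>> send_rows(
  plan=[0,-0.008,0,0,0,0,5,0,-0.008,0,0,0,0,5,0,-0.008,0,0,0,0,5,0,-0.008,0,0,0,0,5,0,-0.008,0,0,0,0,5,0,-0.008,0,0,0,0,5,0,-0.008,0,0,0,0,5,0,-0.008,0,0,0,0,5],
)

```text
clock: 34.68
eef_pos: [523.0, -258.1, 47.2]
tcp_rot: [3.13, 0.097, 0.003]
wrist_force: [-3.5, -18.7, -5.3]
gripper_width: 13.1
```

Run:
```python
from h import *
a=cams.camera("wrist")[:,:,::-1]; b=cams.camera("scene")[:,:,::-1][180:360,180:420]
im=np.zeros((600,800,3),np.uint8); im[:300,:400]=cv2.resize(cv2.convertScaleAbs(a[120:420,0:400],alpha=1.4),(400,300)); im[300:,:400]=cv2.resize(b,(400,300),interpolation=cv2.INTER_CUBIC)
im[:300,400:]=cv2.resize(cams.camera("top")[:,:,::-1],(400,300))
cv2.imwrite("pics/w8.png",im); print(bot.get_obs()['wrist_force'],bot.get_obs()['clock'])
```

```text
[ -2.48244167 -17.97451505  -5.54660889] 34.8333
```

View pics/w8.png

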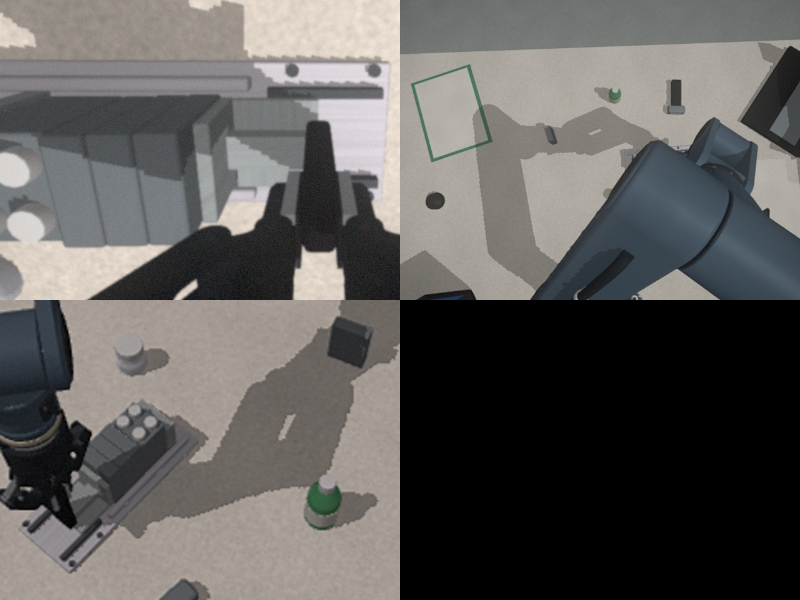

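The picture shows the plate (around (210,165)) pressed on the last spacer, and the stack square and tight against the fence. The fingers are on the handle, and the bottle, jar and scanner are in place. Handing in.

```bash
python3 -c "
from workcell import order
print(order.finish_job())"
```

```text
the job is handed in; nothing more can be done
None
```

The job is handed in. The cassette stands against the fence with three spacers behind it, and the pusher is slid in and jammed on the stack, with the fingers still pinching its handle. The clock read about 35 s of the 72 s allowed.

**Last checks:**
- **Pusher:** it travelled about 19 mm before it bit. My estimate was 19 mm and the hard stop is at 30 mm. After that the force rose with no further motion.
- **Push:** it held at about 18 N, of which about 2–3 N should be the spring. The last picture shows the stack tight and square.
- **Bystanders:** the bottle, jar and scanner showed no sign of being disturbed. I judged this by eye and did not measure it.

**What disagreed:** my first pinch on the handle closed on nothing, with the opening reading 0 mm. The wrist pictures showed the fingertips about 30–40 mm above the reported tool tip. I did not explain the difference. I went about 22 mm lower, and the opening then read 12.8 mm on the 14 mm handle. The blocks read about 54 mm against their 56 mm. If the tips really sit that high, the blocks were gripped near their tops, but all four were placed without slipping.

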